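Hold a cassette home in the sprung cassette reader

TASK

Take the yellow cassette off the green mat, lay it flat on the reader's rail with its square end leading and push it along the rail against the sprung plunger until it meets the red stops, squarely and without ramming it. The program finishes while still holding it there: keep the fingers on the cassette and keep pushing, because the plunger drives it back out if let go. Leave the pink cassettes and everything else on the bench where they are.

Things in the scene. Friction and masses are not known exactly. Their poses are not given: they have to be found in the camera images.
- cassette: the yellow histology cassette, a rigid slatted plastic tray 42 (x) x 28 (y) x 10 mm high, 12 to 23 g, one of four in a row on the mat, order varies, about 72 mm between centres. Origin: centre of its underside. Square end at +x (21 mm from the origin); at -x the last 10 mm are a white sloping writing face, 5 mm high at the tip. Sides full height from x = -11 to +21 mm: grip across the 28 mm width
- square_end (a point): point on the yellow cassette: middle of its square end's lower edge, 21 mm along +x from its origin
- mat: the green mat, 110 (x) x 300 (y) mm, 4 mm thick, fixed; the cassettes lie on its top. Origin: centre of its underside. It and the reader may change sides of the bench
- reader: the cassette reader, fixed. Origin: on its underside, below the faces of the red stops; +x is the pushing direction along the rail towards the stops, z up. Base plate x -110 to +90 mm, 110 mm wide, 10 mm thick. Dark rail 16 mm wide, x = -95 to 0 mm, its top 30 mm above the bench: the cassette lies lengthwise on it, overhanging 6 mm each side. White head at x 20 to 85 mm, 100 mm wide, 60 mm high
- stop_point (a point): point on the reader, midway between the red stops' faces at the level of the rail's top (30 mm above the bench); axes as the reader's
- stop: the two red stops, fixed; origin and axes as the reader's. Faces at x = 0, y = 7 to 17 mm each side, up to 44 mm high. Two brass locating pins, 5 mm thick, 38 mm high, stand at x = -4 mm, y = +-18.3 mm: the cassette's square end goes between them, 1.8 mm to spare each side. Grip at or just behind the cassette's middle to keep the fingers clear of the pins
- plunger (a joint): travel of the sprung plunger (steel pin 8 mm thick, axis 36 mm above the bench, between the red stops): 0 when out, its nose then 12 mm in front of the stops' faces; 0.012 m when pushed level with the stops. Grows as pressed; pushes back with 3 N at 0 and 9 N at 0.012
- pink_a: a pink cassette on the mat, otherwise the same as the yellow one; leave it
- pink_b: a second pink cassette on the mat; leave it
- pink_c: a third pink cassette on the mat; leave it
- jar_a: specimen jar with red cap, 56 mm across, 75 mm high, beyond the work; origin: centre of its underside
- jar_b: a second such jar
- beaker: empty glass beaker, 70 mm across, 85 mm high; origin: centre of its underside
- red_lid: loose red jar lid lying on the bench, 62 mm across, 11 mm thick; origin: centre of its underside
- forceps: steel forceps, 125 mm long (along its x), 7 mm high, lying on the bench between the mat and the reader; origin: their middle, at bench level
There are look-alikes about, which are no part of the job. What is shaped like the cassette but turquoise is not meant.

How it is judged:
By the outcome, as a careful person would: the job done as asked, in the order asked, and still so for the second after the job is handed in, while the arm keeps its last pose, push and grip.
It also fails if it takes over 51 s, if anything falls off the work surface, if the arm or the gripper's body presses on something with over 40 N, if the wrist force passes 120 N, or if a joint passes its speed limit or range.

ROBOT

A 7-joint arm with a two-finger parallel gripper is mounted at the origin on the work surface. World frame = base frame: x ahead of the robot, y to its left, z up, the work surface at z = 0. Lengths are in m, angles in rad, forces in N, time in s.
With the tool pointing down it reaches from about 0.4 to 0.925 m from the base axis. Payload 4.1 kg.
Tool frame: the origin (TCP) lies on the centre line of the jaws, within the pads' length; the fingertips stand 8 mm ahead of it and the grasp point (between the pads) lies 11 mm behind it (robot.tip_reach is the distance from the TCP to the fingertips, in m); z points along the fingers, y is the line along which they close (so a half turn about z gives the same grasp; the last joint's range is limited). The gripper opens to 85 mm and grips with 20 to 120 N. Pads are 22 mm wide; open, the fingers measure 114 mm over their backs; the gripper's body (76 mm by 85 mm) begins 54 mm behind the grasp point. The pads swing forward as they close: fully open they stand 13 mm farther back than shut.
Start: joints at [-0.099, 0.398, 0.045, 1.537, -0.019, 1.207, -0.051], TCP at [0.65, 0, 0.217] pointing down, gripper open.
Joint ranges: [-2.82, 2.82], [-0.49, 2.23], [-1.37, 1.46], [0, 2.46], [-1.36, 4.5], [0.23, 2], [-2.94, 2.94]. Speed limits (rad/s): [2.57, 2.57, 3.14, 3.14, 3.14, 3.14, 3.14].

INTERFACE

Orientations are given as [roll, pitch, yaw] about the fixed x, y, z axes, in that order (R = Rz(yaw) Ry(pitch) Rx(roll)).
In Python, from rig import status, eyes, close_job, robot gives the robot as it stands. The module is installed in compiled form; this text tells all that it offers.
- The arm moves only by the shell command python3 -m inch 'ROWS' [OPENING] [FORCE]. ROWS is JSON, a list of rows, each a list of 6 numbers: the shift along the tool's x, y, z as a fraction of full scale, then the turn, a rotation vector about the tool's x, y, z as a fraction of full scale. In form: [[dx, dy, dz, rx, ry, rz], ...]. A call has 1 to 10 rows; each row is the pose to reach, as a shift and turn from the pose commanded when the call began, along the tool's axes at that moment, turning the shorter way round; what a row does not reach only later rows make up. Full scale, the value 1, is 20 cm for a shift and pi rad for a turn. A row lasts 1/8 s, in which the tool goes at most 62.5 mm and 10.7 degrees, less where a joint would pass 70% of its speed; a pose out of reach is approached as far as the arm can. A call with a number of a shift or a turn outside -1 to 1 is refused whole. A call with a gripper value outside its range is refused whole. OPENING is the opening, from 0 (shut) to 1 (fully open), set as the call begins (- or left out, the last holds). The fingers move at their own pace and stop on an object; FORCE is the grip in N (left out, the last holds). Time passes only in rows, so rows that repeat a pose let the fingers close. It gives the time, the measured TCP pose, the force, the opening and the grip force at its end, in the units of the state.
- status.read_state(): the state, without advancing time (a new reading comes with each control period).
- eyes.camera(name): name is "scene" or "side" or "wrist"; returns the picture (420x560x3 uint8, red, green, blue); there is no depth.
- eyes.get_calibration(name): a dict with "fx", "fy", "cx", "cy" (pixels), "R" (3x3) and "t" (3): a world point X has camera coordinates R X + t; the wrist camera has in their place "hand_eye" (4x4, takes a point from camera to tool coordinates, whose origin is the TCP and whose axes are the flange's). Camera axes: x right, y down, z forward; pixel columns grow to the right and rows downward; lengths in m; the calibration is good to about 2 mm. A picture is of the moment at which its call begins: read the wrist's pose just before it. get_calibration takes no time and is no camera call.
- close_job(): hands the job in; it is judged then, once.
The state is a dict: "time_s": time; "joints": joint angles; "qd": joint speeds; "effort": joint torques, N m; "ee_pos": TCP position; "eef_rot": TCP orientation; "ft_force": force on the tool from outside, world axes, zero at the start; "wrist_torque": the same for the moment, N m; "gripper_width": finger opening in m; "finger_force": force on a finger pad.
Only numpy, scipy, OpenCV 4.12 (cv2) and the standard library are available. Lean on these libraries where they do the work, as an engineer would, in place of code of your own. Each camera call takes 0.05 s, during which the arm holds its last target. There are 200 camera calls.

## Working session

There is one attempt and no reset: what is moved stays moved. The work goes in short steps, Python scripts to look and compute and a shell command to move; the robot and the scene stay as the last step left them, time stands still between calls to the robot, and variables do not carry over. Pictures are saved under pics/ and viewed, at most 10 in all, crops included, and the job is handed in when it is done.

```bash
mkdir -p pics
python3 - <<'E'
from rig import status, eyes
import cv2, numpy as np
s=status.read_state(); print(s['time_s'],s['ee_pos'],s['eef_rot'],s['ft_force'],s['gripper_width'])
ims=[]
for n in ['scene','side','wrist']:
    im=eyes.camera(n); np.save(f'pics/{n}0.npy',im); ims.append(im)
    cv2.imwrite(f'pics/{n}0.png',im[:,:,::-1])
    c=eyes.get_calibration(n); print(n,{k:np.round(v,3).tolist() for k,v in c.items()})
E
```

```text
0.0 [6.49325989e-01 3.89358255e-06 2.15453130e-01] [-3.13961060e+00  1.52834551e-04  1.57088663e+00] [ 0.75275361 -0.54173567 -0.82469289] 0.0851949893444748
scene {'fx': 503.493, 'fy': 503.493, 'cx': 277.611, 'cy': 209.22, 'R': [[0.79, 0.613, 0.008], [0.44, -0.557, -0.705], [-0.427, 0.56, -0.71]], 't': [-0.452, -0.242, 1.524]}
side {'fx': 492.906, 'fy': 492.906, 'cx': 275.175, 'cy': 212.52, 'R': [[-0.831, -0.556, 0.002], [-0.382, 0.567, -0.73], [0.404, -0.608, -0.684]], 't': [0.484, 0.281, 0.805]}
wrist {'fx': 354.996, 'fy': 354.996, 'cx': 281.203, 'cy': 214.109, 'hand_eye': [[-0.001, -0.952, -0.305, 0.078], [1.0, -0.001, -0.001, -0.0], [0.0, -0.305, 0.952, -0.157], [0.0, 0.0, 0.0, 1.0]]}
```

View pics/scene0.png

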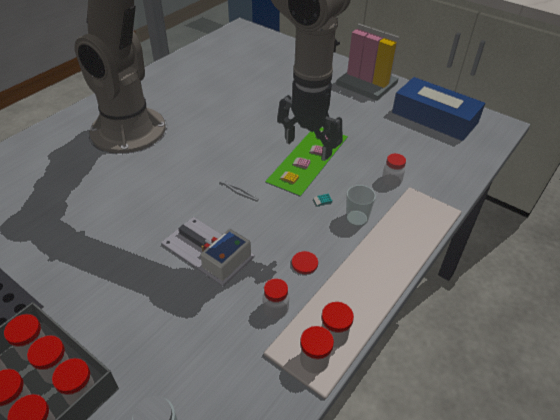

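View pics/side0.png

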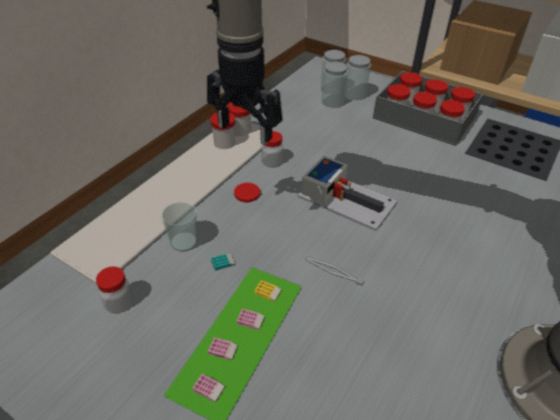

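The scene picture shows yellow at (290,177) on the near end of the green mat, with pinks beyond it. The turquoise look-alike is off the mat at (322,200), and the reader is at about (210,245). The side picture shows yellow at (267,291), turquoise at (222,262), and the reader at about (345,190) with its rail pointing to the lower right. Next I'll triangulate roughly and make an enlarged crop.

```bash
cat > h.py <<'E'
import numpy as np, cv2
from rig import status, eyes
from scipy.spatial.transform import Rotation as Ro
def cam(name, s=None):
    c=eyes.get_calibration(name); K=(c['fx'],c['fy'],c['cx'],c['cy'])
    if name=='wrist':
        H=np.array(c['hand_eye']); Rt=Ro.from_euler('xyz',s['eef_rot']).as_matrix()
        return K, Rt@H[:3,:3], Rt@H[:3,3]+np.array(s['ee_pos'])
    R=np.array(c['R']); return K, R.T, -R.T@np.array(c['t'])
def ray(C,uv):
    K,R,o=C; d=R@np.array([(uv[0]-K[2])/K[0],(uv[1]-K[3])/K[1],1]); return o,d/np.linalg.norm(d)
def plane(C,uv,z):
    o,d=ray(C,uv); return o+d*(z-o[2])/d[2]
def tri(pairs):
    A=np.zeros((3,3));b=np.zeros(3);rs=[ray(C,u) for C,u in pairs]
    for o,d in rs: P=np.eye(3)-np.outer(d,d);A+=P;b+=P@o
    X=np.linalg.solve(A,b); return X,max(np.linalg.norm((np.eye(3)-np.outer(d,d))@(X-o)) for o,d in rs)
def blobs(im,lo,hi,amin=15):
    m=cv2.inRange(cv2.cvtColor(im,cv2.COLOR_RGB2HSV),lo,hi)
    n,l,st,ce=cv2.connectedComponentsWithStats(m)
    return m,[(int(st[i,4]),ce[i].round(1).tolist(),l==i) for i in range(1,n) if st[i,4]>=amin]
YEL=((20,120,110),(32,255,255)); RED=((0,150,90),(6,255,255))
E
python3 - <<'E'
from h import *
sc,sd=np.load('pics/scene0.npy'),np.load('pics/side0.npy')
for n,im in (('scene',sc),('side',sd)):
    for k,c in (('Y',YEL),('R',RED),('G',((45,120,80),(65,255,255)))):
        print(n,k,[(a,b) for a,b,_ in blobs(im,*c,10)[1]])
C1,C2=cam('scene'),cam('side')
print('yellow',tri([(C1,(290,177)),(C2,(267,291))]))
print('reader rail mid', plane(C1,(192,232),.03),plane(C2,(362,200),.03))
a=cv2.resize(sc[120:290,150:350],None,fx=3.5,fy=3.5,interpolation=cv2.INTER_CUBIC)
cv2.imwrite('pics/c1.png',a[:,:,::-1])
E
```

```text
scene Y [(68, [387.2, 41.6]), (87, [290.7, 176.5])]
scene R [(166, [396.2, 159.2]), (11, [213.6, 238.5]), (12, [206.2, 244.9]), (426, [304.6, 261.5]), (371, [275.6, 288.3]), (664, [337.3, 315.0]), (748, [20.9, 328.0]), (766, [316.8, 340.5]), (820, [44.5, 350.4]), (910, [69.9, 374.3]), (534, [8.6, 383.2]), (803, [27.9, 408.1])]
scene G [(13, [321.2, 128.8]), (1618, [301.4, 165.1])]
side Y [(248, [264.5, 289.5])]
side R [(543, [404.0, 85.3]), (567, [430.1, 92.9]), (599, [457.0, 101.0]), (209, [234.7, 112.1]), (112, [214.6, 120.9]), (139, [274.4, 139.0]), (31, [342.9, 180.1]), (376, [246.6, 191.8]), (53, [337.9, 188.4]), (510, [109.6, 278.4])]
side G [(7398, [233.1, 347.2])]
yellow (array([0.5180278 , 0.12367387, 0.0065729 ]), np.float64(1.3592142367337462e-05))
reader rail mid [ 0.46881335 -0.19849468  0.03      ] [ 0.47549393 -0.1858663   0.03      ]
```

View pics/c1.png

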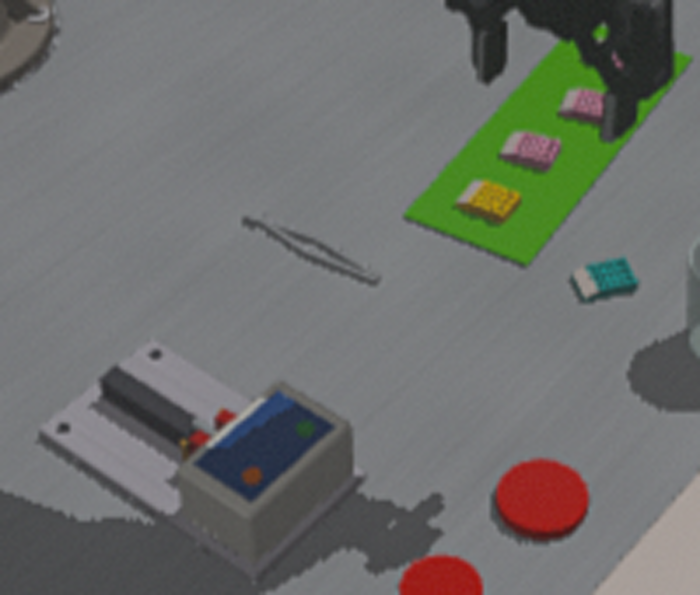

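Candidates for "the yellow cassette": yellow on the mat at scene (290,177), and turquoise off the mat at (322,200), with yellow and pink binders far behind at (387,42). Only the first is a yellow slatted tray in the mat row. The crop confirms this: its white sloping face points at the robot and its square end points to +x. I'll move the wrist camera over it, turning so the jaws close along world y.

```bash
python3 -m inch '[[0.07,-0.10,0.04,0,0,0.056],[0.14,-0.2,0.07,0,0,0.11],[0.21,-0.3,0.11,0,0,0.167],[0.28,-0.4,0.15,0,0,0.222],[0.35,-0.5,0.18,0,0,0.278],[0.42,-0.6,0.22,0,0,0.333],[0.49,-0.7,0.26,0,0,0.389],[0.56,-0.8,0.29,0,0,0.445],[0.62,-0.895,0.325,0,0,0.5],[0.62,-0.895,0.325,0,0,0.5]]' 1
python3 - <<'E'
from h import *
import pickle
s=status.read_state(); im=eyes.camera('wrist'); pickle.dump((s,im),open('pics/w1.pkl','wb'))
cv2.imwrite('pics/w1.png',im[:,:,::-1]); print(s['time_s'],s['ee_pos'],s['eef_rot'],s['joints'])
E
```

```text
time_s: 1.4
ee_pos: [0.4693, 0.1249, 0.1509]
eef_rot: [3.141, 0.002, 0.005]
ft_force: [0.5, 0.7, 0.9]
gripper_width: 0.0852
finger_force: 0.0
1.4 [0.46932408 0.12485154 0.15085621] [3.14129647e+00 1.93679954e-03 4.54374799e-03] [-0.52879455  0.1744618   0.20212861  1.99927223 -0.0425591   0.97369332
 -1.87189913]
```

View pics/w1.png

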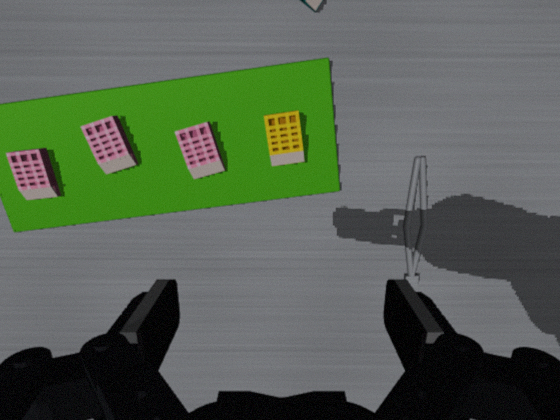

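The wrist picture shows yellow at (285,137) with its square end up (+x), the pinks to its left, and the forceps at (415,215). I'll take a second, closer view and measure the pose and height.

```bash
python3 -m inch '[[0.1,0,0.07,0,0,0],[0.2,0,0.15,0,0,0],[0.2,0,0.15,0,0,0]]'
cat >> h.py <<'E'
import pickle
def snap(tag):
    s=status.read_state(); im=eyes.camera('wrist'); pickle.dump((s,im),open(f'pics/{tag}.pkl','wb'))
    cv2.imwrite(f'pics/{tag}.png',im[:,:,::-1]); return s,im
def load(tag): return pickle.load(open(f'pics/{tag}.pkl','rb'))
def rect(m,k=7):
    m=cv2.morphologyEx(m,cv2.MORPH_CLOSE,np.ones((k,k),np.uint8))
    c=max(cv2.findContours(m,0,1)[0],key=cv2.contourArea); return cv2.minAreaRect(c)
E
python3 - <<'E'
from h import *
snap('w2'); P=[]
for t in ('w1','w2'):
    s,im=load(t); C=cam('wrist',s); m,b=blobs(im,(18,90,60),(34,255,255),100)
    r=rect(m); pts=cv2.boxPoints(r); pts=pts[np.argsort(pts[:,1])]
    # order: front-left, front-right, back-left, back-right
    f=pts[:2][np.argsort(pts[:2,0])]; k=pts[2:][np.argsort(pts[2:,0])]
    q=np.vstack([f,k]); P.append((C,q)); print(t,s['ee_pos'],q.round(1).tolist())
    W=np.array([plane(C,u,.014) for u in q])[:,:2]; print(W.round(4).tolist())
    d=(W[0]+W[1]-W[2]-W[3])/2; print('len',np.linalg.norm(d),'wid',np.linalg.norm(W[0]-W[1]),'yaw',np.degrees(np.arctan2(d[1],d[0])),'mid',W.mean(0))
for i in range(4): print(tri([(P[0][0],P[0][1][i]),(P[1][0],P[1][1][i])]))
E
```

```text
time_s: 1.82
ee_pos: [0.5124, 0.1227, 0.1208]
eef_rot: [3.14, 0.0, -0.0]
ft_force: [-0.2, -0.6, -0.3]
gripper_width: 0.0856
finger_force: 0.0
w1 [0.46932408 0.12485154 0.15085621] [[263.29998779296875, 114.80000305175781], [298.1000061035156, 109.80000305175781], [269.1000061035156, 155.39999389648438], [303.8999938964844, 150.39999389648438]]
[[0.5358, 0.1396], [0.5397, 0.1118], [0.5035, 0.1352], [0.5077, 0.1065]]
len 0.03255203304541354 wid 0.02803912426529496 yaw 8.632989083084723 mid [0.52168094 0.12325587]
w2 [0.51235583 0.1227046  0.12080059] [[258.5, 174.60000610351562], [295.5, 169.39999389648438], [264.6000061035156, 217.1999969482422], [301.6000061035156, 211.89999389648438]]
[[0.5368, 0.1399], [0.5407, 0.112], [0.5029, 0.1358], [0.5072, 0.1069]]
len 0.03397817390363325 wid 0.02812413232141936 yaw 7.766897637524194 mid [0.52191398 0.12365303]
(array([0.53561144, 0.14003344, 0.0084031 ]), np.float64(0.00018794724971144165))
(array([0.53957536, 0.1116453 , 0.00781332]), np.float64(0.00011915426089009779))
(array([0.5040129 , 0.13535379, 0.01732127]), np.float64(0.00029272627234626424))
(array([0.50804882, 0.10685293, 0.01666089]), np.float64(0.000222786813909611))
```

View pics/w2.png

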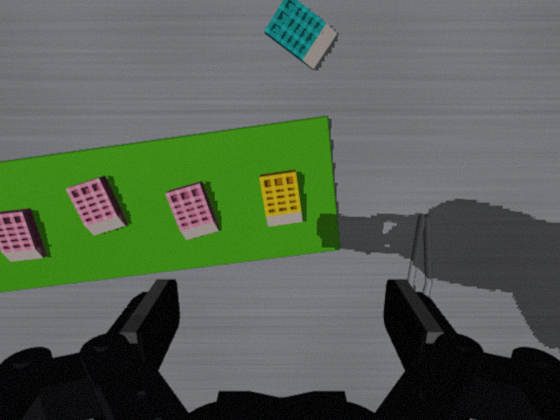

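The wrist picture shows yellow at (282,198) and turquoise off the mat at (300,33). Yellow's origin is at about (0.517, 0.123), yaw 8.2°, top at about 13 mm (14 expected). I'll part-close the jaws so they clear the pink neighbour and descend to just above it.

```bash
python3 -m inch '[[0.02,0.005,0.1,0,0,-0.023],[0.02,0.005,0.2,0,0,-0.046],[0.02,0.005,0.3,0,0,-0.046],[0.02,0.005,0.4,0,0,-0.046],[0.02,0.005,0.4,0,0,-0.046],[0.02,0.005,0.4,0,0,-0.046]]' 0.55 40
python3 - <<'E'
from h import *
s,im=snap('w3'); C=cam('wrist',s)
m,b=blobs(im,(18,90,60),(34,255,255),100); r=rect(m); pts=cv2.boxPoints(r); print(pts.round().tolist(),s['ee_pos'],s['eef_rot'],s['gripper_width'])
W=np.array([plane(C,u,.014) for u in pts]); print(W.round(4)[:,:2].tolist(),W.mean(0))
T=Ro.from_euler('xyz',s['eef_rot']).as_matrix()
print('mid in tool mm',(T.T@(W.mean(0)-s['ee_pos'])*1000).round(1))
E
```

```text
time_s: 2.62
ee_pos: [0.5158, 0.1231, 0.0427]
eef_rot: [-3.141, -0.002, 0.145]
ft_force: [0.3, -0.3, 0.1]
gripper_width: 0.0472
finger_force: 0.0
[[257.0, 261.0], [257.0, 204.0], [308.0, 204.0], [308.0, 261.0]] [0.51575805 0.12308753 0.04265592] [-3.14129510e+00 -1.78155761e-03  1.44768176e-01] 0.04722057493912991
[[0.5038, 0.1358], [0.5376, 0.1399], [0.5416, 0.1124], [0.508, 0.1068]] [0.52272902 0.12371304 0.014     ]
mid in tool mm [ 6.9  0.4 28.7]
```

View pics/w3.png

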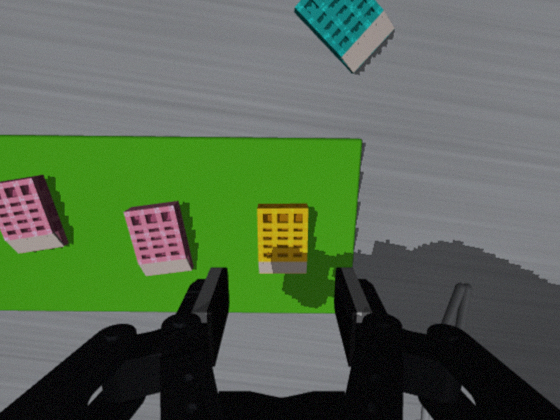

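The picture shows yellow squarely aligned between the fingers at (282,232), and the pink neighbour is clear of the left finger. I'll descend.

```bash
python3 -m inch '[[0,0,0.07,0,0,0],[0,0,0.135,0,0,0],[0,0,0.135,0,0,0],[0,0,0.135,0,0,0]]'; python3 -c "
from rig import status
for _ in range(3): print(status.read_state()['ee_pos'])"
```

```text
time_s: 3.18
ee_pos: [0.515, 0.1229, 0.0143]
eef_rot: [3.141, 0.0, 0.145]
ft_force: [0.0, -0.4, 0.7]
gripper_width: 0.0472
finger_force: 0.0
[0.5150156  0.12292558 0.01428697]
[0.5150156  0.12292558 0.01428697]
[0.5150156  0.12292558 0.01428697]
```

```bash
python3 -m inch '[[0,0,0,0,0,0],[0,0,0,0,0,0],[0,0,0,0,0,0],[0,0,0,0,0,0],[0,0,0,0,0,0]]' 0.15 40; python3 -m inch '[[0,0,-0.05,0,0,0],[0,0,-0.2,0,0,0],[0,0,-0.4,0,0,0],[0,0,-0.6,0,0,0],[0,0,-0.6,0,0,0]]'
```

```text
time_s: 3.8
ee_pos: [0.515, 0.123, 0.0146]
eef_rot: [-3.142, -0.0, 0.145]
ft_force: [1.0, 0.6, 0.2]
gripper_width: 0.0128
finger_force: 0.0
time_s: 4.42
ee_pos: [0.5179, 0.1238, 0.1386]
eef_rot: [-3.14, -0.008, 0.144]
ft_force: [-0.1, 0.5, -0.4]
gripper_width: 0.0128
finger_force: 0.0
```

The fingers closed without catching the cassette, so I'll look.

Run:
```python
from h import *
s,im=snap('w4'); C=cam('wrist',s); print(s['ee_pos'])
m,b=blobs(im,(18,90,60),(34,255,255),60); print([(a,c) for a,c,_ in b]); pts=cv2.boxPoints(rect(m))
W=np.array([plane(C,u,.014) for u in pts]); print(pts.round().tolist(),W.round(4)[:,:2].tolist(),W.mean(0))
```

```text
[0.51790506 0.12376635 0.1386026 ]
[(1366, [282.7, 195.4])]
[[266.0, 176.0], [300.0, 176.0], [300.0, 215.0], [266.0, 215.0]] [[0.5366, 0.1393], [0.5405, 0.1122], [0.508, 0.107], [0.5039, 0.135]] [0.52224688 0.12337879 0.014     ]
```

View pics/w4.png

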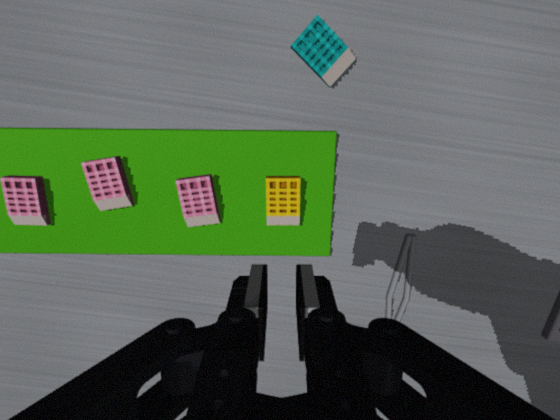

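Run:
```python
from h import *
from rig import robot
print([ (a,getattr(robot,a)) for a in dir(robot) if not a.startswith('_')])
g=np.hstack([load('w3')[1][235:345,150:420], load('w4')[1][235:345,150:420]])
g=cv2.convertScaleAbs(cv2.resize(g,(800,326),interpolation=cv2.INTER_CUBIC),alpha=2.2)
cv2.imwrite('pics/f.png',g[:,:,::-1])
# where would a tip corner at tool (11,+-w/2,8)mm project?
c=eyes.get_calibration('wrist');H=np.linalg.inv(c['hand_eye'])
for w in (.0472,.0128):
  for z in (.008,0,-.01,-.02):
    for x in (.011,-.011):
      p=H@[x,w/2,z,1]; print(w,x,z,round(c['cx']+c['fx']*p[0]/p[2]),round(c['cy']+c['fy']*p[1]/p[2]))
```

```text
[('PlanningError', <class 'rig.PlanningError'>), ('tip_reach', 0.008)]
0.0472 0.011 0.008 329 240
0.0472 -0.011 0.008 327 280
0.0472 0.011 0 331 247
0.0472 -0.011 0 329 287
0.0472 0.011 -0.01 334 255
0.0472 -0.011 -0.01 332 298
0.0472 0.011 -0.02 337 265
0.0472 -0.011 -0.02 335 310
0.0128 0.011 0.008 295 240
0.0128 -0.011 0.008 294 280
0.0128 0.011 0 295 247
0.0128 -0.011 0 295 287
0.0128 0.011 -0.01 296 255
0.0128 -0.011 -0.01 296 298
0.0128 0.011 -0.02 297 265
0.0128 -0.011 -0.02 296 310
```

View pics/f.png

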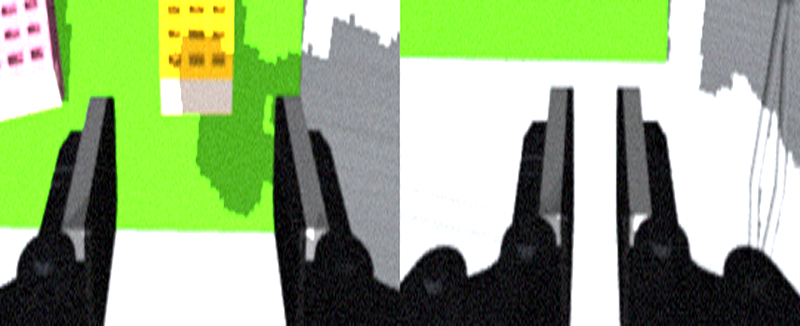

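The enlarged crop shows the pad tips at wrist pixels (336,268) and (297,265). That puts the real fingertips about 20 mm behind the reported TCP, not 8 mm ahead, which explains the miss. The cassette hasn't moved. I'll reopen and go about 27 mm lower in stages, watching the force.

```bash
python3 -m inch '[[0,0,0.1,0,0,0],[0,0,0.25,0,0,0],[0,0,0.4,0,0,0],[0,0,0.55,0,0,0],[0,0,0.65,0,0,0],[0,0,0.69,0,0,0],[0,0,0.69,0,0,0],[0,0,0.69,0,0,0]]' 0.55 40; python3 -m inch '[[0,0,0.015,0,0,0],[0,0,0.03,0,0,0],[0,0,0.03,0,0,0],[0,0,0.03,0,0,0]]'
```

```text
time_s: 5.48
ee_pos: [0.5156, 0.1231, -0.0028]
eef_rot: [-3.141, -0.001, 0.144]
ft_force: [0.2, 1.3, -0.1]
gripper_width: 0.0469
finger_force: 0.0
time_s: 5.98
ee_pos: [0.5151, 0.123, -0.0094]
eef_rot: [3.142, -0.0, 0.145]
ft_force: [-1.0, -0.0, 0.1]
gripper_width: 0.0469
finger_force: 0.0
```

```bash
python3 -m inch '[[0,0,0.01,0,0,0],[0,0,0.02,0,0,0],[0,0,0.02,0,0,0]]'; python3 -m inch '[[0,0,0,0,0,0],[0,0,0,0,0,0],[0,0,0,0,0,0],[0,0,0,0,0,0],[0,0,0,0,0,0]]' 0 40
python3 - <<'E'
from h import *
s,im=snap('w5')
m,b=blobs(im,(18,90,60),(34,255,255),60); print([(a,c) for a,c,_ in b], cv2.boxPoints(rect(m)).round().tolist())
E
```

```text
time_s: 6.35
ee_pos: [0.5152, 0.1231, -0.0132]
eef_rot: [-3.142, -0.0, 0.145]
ft_force: [-0.8, 0.3, 3.8]
gripper_width: 0.0467
finger_force: 1.9
time_s: 6.98
ee_pos: [0.5175, 0.1235, -0.0109]
eef_rot: [-3.141, -0.005, 0.144]
ft_force: [-2.0, -0.1, 18.3]
gripper_width: 0.0269
finger_force: 47.4
[(4845, [280.9, 280.2])] [[247.0, 241.0], [315.0, 241.0], [315.0, 318.0], [247.0, 318.0]]
```

It's gripped: width 26.9 mm, 47 N. The tips are touching the mat, so the true tip is about 15 mm behind the TCP and the cassette underside is at TCP z + 15 mm. I'll lift and localise the stops roughly for the carry.

```bash
python3 -m inch '[[0,0,-0.03,0,0,0],[0,0,-0.15,0,0,0],[0,0,-0.35,0,0,0],[0,0,-0.55,0,0,0],[0,0,-0.7,0,0,0],[0,0,-0.7,0,0,0],[0,0,-0.7,0,0,0]]'
python3 - <<'E'
from h import *
s,im=snap('w6'); C=cam('wrist',s); T=Ro.from_euler('xyz',s['eef_rot']).as_matrix(); e=s['ee_pos']
m,b=blobs(im,(18,90,60),(34,255,255),60); pts=cv2.boxPoints(rect(m)); print([(a,c) for a,c,_ in b],pts.round(1).tolist())
W=np.array([plane(C,u,e[2]+.025) for u in pts]); print('tool mm',((W-e)@T*1000).round(1).tolist())
print(e,s['gripper_width'],s['finger_force'])
C1,C2=cam('scene'),cam('side')
A=tri([(C1,(213.6,238.5)),(C2,(342.9,180.1))]);B=tri([(C1,(206.2,244.9)),(C2,(337.9,188.4))]);print(A,B)
A=tri([(C1,(213.6,238.5)),(C2,(337.9,188.4))]);B=tri([(C1,(206.2,244.9)),(C2,(342.9,180.1))]);print(A,B)
E
```

```text
time_s: 7.9
ee_pos: [0.5141, 0.1228, 0.1255]
eef_rot: [3.141, 0.002, 0.145]
ft_force: [-0.6, -0.3, 0.8]
gripper_width: 0.0268
finger_force: 39.7
[(5013, [281.1, 278.5])] [[247.0, 241.0], [315.0, 241.0], [315.0, 318.0], [247.0, 318.0]]
tool mm [[24.1, -14.1, -25.0], [24.0, 13.2, -25.0], [-11.8, 14.2, -25.0], [-11.8, -15.2, -25.0]]
[0.51407291 0.12283035 0.12549332] 0.02677030180975608 39.71588909626007
(array([ 0.53456524, -0.19637814,  0.05189735]), np.float64(0.003095597804558167)) (array([ 0.53199803, -0.20139742,  0.02834441]), np.float64(0.010752178942753416))
(array([ 0.53196684, -0.18519834,  0.03812819]), np.float64(0.0038519910251294896)) (array([ 0.53462198, -0.21254635,  0.04235094]), np.float64(0.0035980821952356504))
```

The stops are at about (0.532, -0.185) and (0.535, -0.213), so reader yaw is about 5° and the stop point is near (0.532, -0.199). In the tool frame the cassette's front is about 20 mm ahead of the TCP. I'll carry it to above the rail, 50 mm short of the stops.

```bash
python3 -m inch '[[-0.02,0.08,0,0,0,0],[-0.06,0.25,0,0,0,0],[-0.11,0.45,0,0,0,0],[-0.16,0.65,0,0,0,0],[-0.2,0.8,0,0,0,0]]'; python3 -m inch '[[-0.05,0.2,0,0,0,0.008],[-0.1,0.4,0,0,0,0.015],[-0.15,0.6,0,0,0,0.015],[-0.18,0.73,0,0,0,0.015],[-0.2,0.8,0,0,0,0.015],[-0.2,0.8,0,0,0,0.015],[-0.2,0.8,0,0,0,0.015]]'
python3 - <<'E'
from h import *
s,im=snap('w7'); print(s['ee_pos'],s['eef_rot'])
g=cv2.convertScaleAbs(cv2.resize(im,(800,600),interpolation=cv2.INTER_CUBIC),alpha=1.5); cv2.imwrite('pics/w7b.png',g[:,:,::-1])
E
```

```text
time_s: 8.57
ee_pos: [0.497, -0.0445, 0.1257]
eef_rot: [3.141, 0.002, 0.142]
ft_force: [0.2, 0.9, -0.8]
gripper_width: 0.0266
finger_force: 39.7
time_s: 9.45
ee_pos: [0.482, -0.2038, 0.1262]
eef_rot: [-3.141, 0.0, 0.099]
ft_force: [-0.7, 0.0, -1.4]
gripper_width: 0.0265
finger_force: 39.7
[ 0.48203302 -0.20378466  0.12620174] [-3.14058323e+00  3.42016561e-04  9.91070509e-02]
```

View pics/w7b.png

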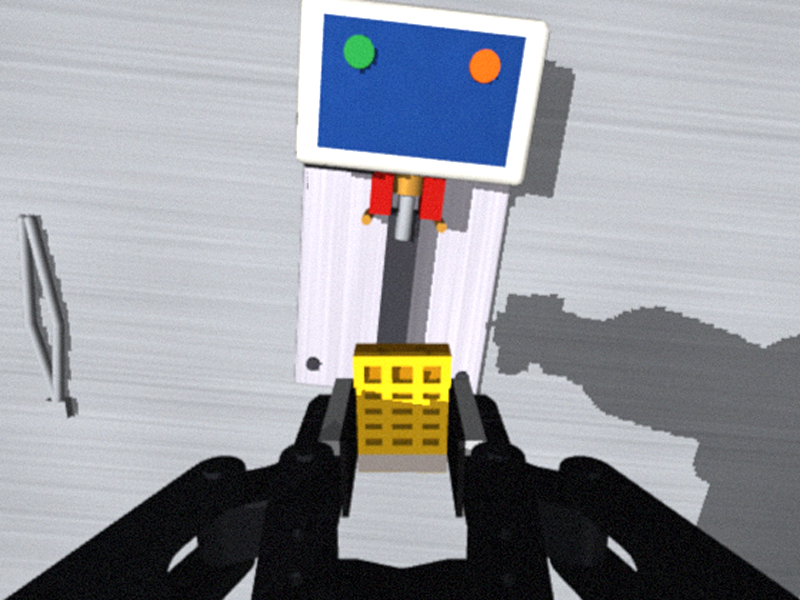

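The picture (zoomed 1.43×) shows the held cassette with its square end forward at (402,350) and the red stops at (381,195) and (432,198). The brass pins are at (364,218) and (441,227), the plunger nose at (404,238), and the head's front edge runs from (300,163) to (523,184). The reader is turned clockwise of the tool. Now to compute its pose.

```bash
cat >> h.py <<'E'
def reader(tag):
    s,im=load(tag); C=cam('wrist',s); hsv=cv2.cvtColor(im,cv2.COLOR_RGB2HSV)
    out={}
    m=cv2.inRange(hsv,(10,120,60),(24,255,255)); m[225:]=0
    n,l,st,ce=cv2.connectedComponentsWithStats(m); out['brass']=[(int(st[i,4]),st[i,:4].tolist(),ce[i].round(1).tolist()) for i in range(1,n) if st[i,4]>4]
    m=cv2.inRange(hsv,(0,150,60),(5,255,255))|cv2.inRange(hsv,(175,150,60),(180,255,255)); m[225:]=0
    c=[k for k in cv2.findContours(m,0,1)[0] if cv2.contourArea(k)>30]
    out['red']=[cv2.boxPoints(cv2.minAreaRect(k)).round(1).tolist() for k in c]
    m=cv2.inRange(hsv,(95,150,60),(130,255,255)); m[225:]=0
    k=max(cv2.findContours(m,0,1)[0],key=cv2.contourArea); out['blue']=cv2.approxPolyDP(k,6,True)[:,0].tolist()
    return s,im,C,out
E
python3 - <<'E'
from h import *
s,im,C,o=reader('w7')
for k,v in o.items(): print(k,v)
print('pins',plane(C,(364/1.4286,216/1.4286),.038),plane(C,(441/1.4286,225/1.4286),.038))
for r in o['red']: print('red',[plane(C,u,.044)[:2].round(4).tolist() for u in r])
print('blue',[plane(C,u,.061)[:2].round(4).tolist() for u in o['blue']])
h=[plane(C,(x/1.4286,y/1.4286),.06)[:2] for x,y in ((300,163),(523,184))]; print('head',h)
g=cv2.cvtColor(im,cv2.COLOR_RGB2GRAY)
for v in (180,190,200,210,220,228): print(v,g[v,255:310:2].tolist())
E
```

```text
brass [(359, [329, 35, 21, 23], [338.9, 46.0]), (246, [277, 122, 19, 15], [286.2, 129.3]), (42, [253, 147, 7, 10], [256.2, 152.4]), (46, [304, 155, 9, 8], [308.2, 157.9])]
red [[[292.29998779296875, 152.39999389648438], [296.0, 123.19999694824219], [311.6000061035156, 125.19999694824219], [308.0, 154.39999389648438]], [[257.70001220703125, 148.89999389648438], [260.3999938964844, 119.69999694824219], [275.6000061035156, 121.0999984741211], [273.0, 150.3000030517578]]]
blue [[227, 10], [224, 102], [353, 114], [366, 26]]
pins [ 0.52449919 -0.18099171  0.038     ] [ 0.52383982 -0.21838824  0.038     ]
red [[0.527, -0.2065], [0.5462, -0.2068], [0.5459, -0.2172], [0.5267, -0.2171]]
red [[0.5271, -0.1832], [0.5461, -0.1835], [0.5462, -0.1934], [0.5271, -0.1934]]
blue [[0.6041, -0.1611], [0.5551, -0.1619], [0.5558, -0.2397], [0.6037, -0.2394]]
head [array([ 0.54726475, -0.15358813]), array([ 0.54796628, -0.24929962])]
180 [156, 157, 161, 157, 160, 158, 158, 73, 43, 49, 45, 48, 48, 50, 54, 49, 50, 48, 75, 84, 84, 87, 87, 90, 91, 159, 156, 160]
190 [156, 159, 156, 159, 161, 154, 146, 51, 50, 50, 50, 47, 50, 53, 50, 46, 44, 58, 88, 85, 87, 91, 85, 84, 120, 161, 157, 156]
200 [156, 158, 157, 159, 160, 159, 96, 49, 47, 49, 51, 51, 50, 50, 48, 52, 53, 79, 87, 85, 90, 91, 90, 117, 161, 157, 162, 164]
210 [159, 156, 158, 165, 154, 148, 47, 54, 53, 49, 46, 53, 52, 48, 50, 47, 67, 90, 82, 86, 92, 91, 90, 164, 159, 164, 159, 159]
220 [157, 161, 163, 163, 160, 108, 52, 48, 49, 47, 51, 48, 52, 51, 48, 50, 91, 86, 88, 87, 93, 95, 118, 163, 160, 158, 167, 163]
228 [160, 159, 161, 160, 154, 58, 45, 50, 48, 51, 52, 48, 51, 46, 46, 60, 86, 85, 92, 93, 91, 87, 166, 157, 160, 164, 166, 169]
```

Stop faces are at x≈0.527 with mid y≈-0.2002, and reader yaw ≈0.4°. I'll align to that and lower to about 15 mm above the rail, keeping about 12 mm clear of the plunger, then take the second view.

```bash
python3 -m inch '[[0,-0.005,0.05,0,0,0.01],[0,-0.015,0.15,0,0,0.02],[0,-0.015,0.25,0,0,0.029],[0,-0.015,0.35,0,0,0.029],[0,-0.015,0.43,0,0,0.029],[0,-0.015,0.48,0,0,0.029],[0,-0.015,0.48,0,0,0.029],[0,-0.015,0.48,0,0,0.029]]'
python3 - <<'E'
from h import *
snap('w8'); s7,_,C7,o7=reader('w7'); s,im,C,o=reader('w8')
for k,v in o.items(): print(k,v)
e=s['ee_pos'];T=Ro.from_euler('xyz',s['eef_rot']).as_matrix(); print(e,s['eef_rot'])
for r in o['red']: print('red tool',[((plane(C,u,.044)-e)@T*1000).round(1)[:2].tolist() for u in r])
a=sorted(o7['red'],key=lambda r:r[0][0]); b=sorted(o['red'],key=lambda r:r[0][0])
for p,q in zip(a,b):
    p=sorted(p,key=lambda u:u[1])[2:];q=sorted(q,key=lambda u:u[1])[2:]
    for x,y in zip(sorted(p),sorted(q)): print('tri stop front',tri([(C7,x),(C,y)]))
m=cv2.inRange(cv2.cvtColor(im,cv2.COLOR_RGB2HSV),(18,90,60),(34,255,255)); m[:215]=0
pts=cv2.boxPoints(rect(m)); print(pts.round(1).tolist()); print('cass tool@top',[((plane(C,u,e[2]+.025)-e)@T*1000).round(1)[:2].tolist() for u in pts])
g=cv2.cvtColor(im,cv2.COLOR_RGB2GRAY)
for v in (165,185,205,225): print(v,g[v,245:320:2].tolist())
E
```

```text
time_s: 10.5
ee_pos: [0.4822, -0.2024, 0.031]
eef_rot: [3.141, -0.001, 0.006]
ft_force: [0.4, -0.3, -0.2]
gripper_width: 0.0267
finger_force: 39.7
brass [(402, [340, 0, 36, 15], [357.0, 5.7]), (628, [264, 138, 30, 22], [278.7, 148.2]), (104, [230, 180, 12, 15], [235.2, 188.1]), (104, [312, 184, 13, 11], [318.3, 189.1])]
red [[[293.0, 138.0], [319.0, 138.0], [319.0, 184.0], [293.0, 184.0]], [[236.0, 183.0], [236.0, 138.0], [260.0, 138.0], [260.0, 183.0]]]
blue [[153, 0], [163, 114], [391, 116], [403, 0], [378, 0], [357, 17], [337, 0], [218, 0], [204, 15], [179, 0]]
[ 0.48224923 -0.20240829  0.03103956] [ 3.14125867e+00 -1.23708035e-03  6.19590553e-03]
red tool [[63.4, 4.4], [63.4, 14.8], [44.6, 15.4], [44.6, 4.6]]
red tool [[45.1, -19.1], [63.4, -18.4], [63.4, -8.8], [45.0, -9.1]]
tri stop front (array([ 0.52713274, -0.18313441,  0.04411143]), np.float64(0.00010265103972067944))
tri stop front (array([ 0.52742552, -0.19329643,  0.04538227]), np.float64(0.00022739200327012468))
tri stop front (array([ 0.52716261, -0.20657203,  0.04523278]), np.float64(0.0001240845670196605))
tri stop f
[... 203 characters left out ...]
4.4, 13.6], [-11.8, 14.7]]
165 [62, 64, 65, 65, 62, 62, 65, 61, 20, 16, 93, 85, 40, 130, 145, 152, 152, 143, 127, 109, 82, 86, 92, 80, 19, 66, 61, 66, 63, 63, 62, 61, 64, 62, 63, 62, 59, 84]
185 [168, 170, 170, 168, 167, 101, 90, 89, 59, 58, 56, 53, 107, 130, 152, 153, 145, 133, 124, 98, 70, 22, 31, 48, 38, 67, 95, 92, 90, 91, 87, 94, 95, 80, 60, 57, 84, 93]
205 [171, 168, 169, 164, 167, 172, 168, 155, 60, 52, 54, 56, 106, 133, 145, 147, 143, 131, 112, 90, 57, 30, 24, 52, 49, 87, 94, 90, 89, 91, 95, 95, 92, 95, 95, 172, 168, 169]
225 [166, 167, 165, 167, 168, 174, 163, 161, 59, 50, 52, 50, 54, 49, 54, 52, 56, 55, 55, 49, 51, 52, 56, 50, 56, 93, 92, 90, 91, 89, 96, 94, 96, 95, 98, 96, 92, 95]
```

The second view puts the stop tops at 44 mm, as the text says. The stop midline and rail centre both lie 1.8 mm to tool −y of the cassette, yaw agrees within 0.3°, and the front is about 25 mm short of the stops. I'll correct y and lower onto the rail.

```bash
python3 -m inch '[[0,-0.009,0,0,0,0.001],[0,-0.009,0.03,0,0,0.001],[0,-0.009,0.055,0,0,0.001],[0,-0.009,0.065,0,0,0.001],[0,-0.009,0.065,0,0,0.001]]'; python3 -m inch '[[0,0,0.007,0,0,0],[0,0,0.012,0,0,0],[0,0,0.012,0,0,0],[0,0,0.012,0,0,0]]'
```

```text
time_s: 11.18
ee_pos: [0.4814, -0.2004, 0.0172]
eef_rot: [-3.141, 0.0, 0.003]
ft_force: [0.2, -1.2, -0.2]
gripper_width: 0.0268
finger_force: 39.7
time_s: 11.68
ee_pos: [0.4818, -0.2004, 0.0152]
eef_rot: [3.142, -0.0, 0.003]
ft_force: [-0.1, -0.6, -0.1]
gripper_width: 0.027
finger_force: 39.8
```

```bash
python3 -m inch '[[0,0,0.004,0,0,0],[0,0,0.004,0,0,0]]'; python3 -m inch '[[0,0,0.004,0,0,0],[0,0,0.004,0,0,0]]'
```

```text
time_s: 11.92
ee_pos: [0.4818, -0.2004, 0.0151]
eef_rot: [-3.141, -0.0, 0.003]
ft_force: [-3.0, 0.7, 7.2]
gripper_width: 0.0266
finger_force: 40.5
time_s: 12.18
ee_pos: [0.4818, -0.2004, 0.0151]
eef_rot: [-3.141, -0.0, 0.003]
ft_force: [-4.2, 1.2, 14.9]
gripper_width: 0.027
finger_force: 41.3
```

The cassette meets the rail at TCP z 0.0151, matching the 30 mm rail height. I'll release it here and regrip 3 mm farther back, to keep the fingers clear of the pins and let it seat flat.

```bash
python3 -m inch '[[0,0,-0.006,0,0,0],[0,0,-0.006,0,0,0],[0,0,-0.006,0,0,0],[-0.015,0,-0.006,0,0,0],[-0.015,0,-0.006,0,0,0],[-0.015,0,-0.006,0,0,0]]' 0.45 40
python3 - <<'E'
from h import *
s,im,=snap('w9'); C=cam('wrist',s);e=s['ee_pos'];T=Ro.from_euler('xyz',s['eef_rot']).as_matrix()
m=cv2.inRange(cv2.cvtColor(im,cv2.COLOR_RGB2HSV),(18,90,60),(34,255,255)); m[:215]=0
r=rect(m);pts=cv2.boxPoints(r); print(r[2],pts.round(1).tolist()); print('cass tool@top',[((plane(C,u,.040)-e)@T*1000).round(1)[:2].tolist() for u in pts])
s,im,C,o=reader('w9'); print(o['red'],o['brass'])
for r in o['red']: print('red tool',[((plane(C,u,.044)-e)@T*1000).round(1)[:2].tolist() for u in r])
E
```

```text
time_s: 12.92
ee_pos: [0.4787, -0.2004, 0.0147]
eef_rot: [3.142, -0.0, 0.003]
ft_force: [-0.2, -0.5, -0.6]
gripper_width: 0.0385
finger_force: 0.0
90.0 [[247.0, 234.0], [316.0, 234.0], [316.0, 312.0], [247.0, 312.0]]
cass tool@top [[27.1, -13.9], [27.1, 13.5], [-8.6, 14.6], [-8.6, -15.0]]
[[[300.0, 132.0], [329.0, 132.0], [329.0, 184.0], [300.0, 184.0]], [[235.0, 132.0], [263.0, 132.0], [263.0, 184.0], [235.0, 184.0]]] [(814, [267, 132, 34, 25], [283.6, 143.8]), (129, [229, 179, 13, 17], [234.6, 189.1]), (137, [320, 184, 15, 13], [327.5, 189.9])]
red tool [[67.1, 6.3], [67.1, 16.6], [48.3, 17.3], [48.4, 6.6]]
red tool [[67.1, -16.6], [67.1, -6.7], [48.4, -7.0], [48.4, -17.3]]
```

The picture measurements show cassette and stops concentric within 0.2 mm, both square, with a 25 mm gap. I'll regrip and advance gently.

```bash
python3 -m inch '[[0,0,0,0,0,0],[0,0,0,0,0,0],[0,0,0,0,0,0],[0,0,0,0,0,0]]' 0 60; python3 -m inch '[[0.01,0,0,0,0,0],[0.02,0,0,0,0,0],[0.03,0,0,0,0,0],[0.04,0,0,0,0,0],[0.05,0,0,0,0,0],[0.055,0,0,0,0,0],[0.06,0,0,0,0,0],[0.06,0,0,0,0,0]]';  python3 -m inch '[[0.01,0,0,0,0,0],[0.02,0,0,0,0,0],[0.03,0,0,0,0,0],[0.04,0,0,0,0,0],[0.045,0,0,0,0,0],[0.045,0,0,0,0,0]]'
```

```text
time_s: 13.48
ee_pos: [0.479, -0.2005, 0.015]
eef_rot: [3.141, -0.001, 0.003]
ft_force: [-1.4, 0.8, 4.9]
gripper_width: 0.0266
finger_force: 59.5
time_s: 14.48
ee_pos: [0.4875, -0.2009, 0.015]
eef_rot: [-3.14, 0.006, 0.002]
ft_force: [-8.1, 0.4, 13.3]
gripper_width: 0.0257
finger_force: 60.5
time_s: 15.22
ee_pos: [0.4923, -0.2009, 0.015]
eef_rot: [-3.138, 0.013, 0.001]
ft_force: [-15.5, 0.8, 22.4]
gripper_width: 0.0263
finger_force: 61.4
```

The lag and rising downward load show the compliant arm is tilting and pressing on the rail. I'll ease the height and correct the pitch before pressing on.

```bash
python3 -m inch '[[0,0,-0.004,0,0.002,0],[0,0,-0.008,0,0.004,0],[0,0,-0.008,0,0.004,0],[0,0,-0.008,0,0.004,0]]'
```

```text
time_s: 15.72
ee_pos: [0.4951, -0.2008, 0.0151]
eef_rot: [-3.141, -0.005, 0.002]
ft_force: [-7.0, -1.3, 2.8]
gripper_width: 0.0262
finger_force: 59.6
```

```bash
python3 -m inch '[[0.005,0,0,0,0,0],[0.01,0,0,0,0,0],[0.015,0,-0.001,0,0,0],[0.02,0,-0.001,0,0,0],[0.02,0,-0.001,0,0,0]]'; python3 -m inch '[[0.005,0,0,0,0,0],[0.01,0,-0.001,0,0.001,0],[0.015,0,-0.002,0,0.001,0],[0.02,0,-0.002,0,0.001,0],[0.02,0,-0.002,0,0.001,0]]'
```

```text
time_s: 16.35
ee_pos: [0.4981, -0.2008, 0.0151]
eef_rot: [-3.14, -0.003, 0.002]
ft_force: [-7.6, -0.4, 4.6]
gripper_width: 0.0259
finger_force: 59.7
time_s: 16.98
ee_pos: [0.501, -0.2008, 0.0151]
eef_rot: [-3.14, -0.004, 0.002]
ft_force: [-9.0, -1.6, 2.7]
gripper_width: 0.0259
finger_force: 59.6
```

Smooth, about 3 mm to go. I'll use small steps now.

```bash
python3 -m inch '[[0.004,0,0,0,0,0],[0.008,0,0,0,0,0],[0.01,0,-0.001,0,0,0],[0.01,0,-0.001,0,0,0]]'; python3 -m inch '[[0.003,0,0,0,0,0],[0.006,0,0,0,0,0],[0.006,0,0,0,0,0]]'; python3 -m inch '[[0.003,0,0,0,0,0],[0.006,0,0,0,0.0005,0],[0.006,0,0,0,0.0005,0]]'
```

```text
time_s: 17.48
ee_pos: [0.5025, -0.2008, 0.0151]
eef_rot: [-3.14, -0.003, 0.001]
ft_force: [-9.4, -2.0, 2.4]
gripper_width: 0.026
finger_force: 59.6
time_s: 17.85
ee_pos: [0.5033, -0.2008, 0.0151]
eef_rot: [-3.14, -0.002, 0.001]
ft_force: [-10.4, -1.8, 2.6]
gripper_width: 0.026
finger_force: 59.6
time_s: 18.23
ee_pos: [0.5037, -0.2008, 0.0151]
eef_rot: [-3.139, -0.002, 0.001]
ft_force: [-11.4, -1.5, 4.8]
gripper_width: 0.0261
finger_force: 59.8
```

```bash
python3 -m inch '[[0.004,0,0,0,0,0],[0.008,0,-0.001,0,0.0005,0],[0.008,0,-0.001,0,0.0005,0]]'; python3 -m inch '[[0.004,0,0,0,0,0],[0.008,0,-0.001,0,0.0005,0],[0.008,0,-0.001,0,0.0005,0]]'
python3 - <<'E'
from h import *
s,im=snap('w10'); s,im,C,o=reader('w10'); e=s['ee_pos'];T=Ro.from_euler('xyz',s['eef_rot']).as_matrix()
for r in o['red']: print('red tool',np.round(r,1).tolist(),[((plane(C,u,.044)-e)@T*1000).round(1)[:2].tolist() for u in r])
print(o['brass'])
sd=eyes.camera('side'); a=cv2.resize(sd[150:230,300:400],(480,400),interpolation=cv2.INTER_CUBIC)
b=cv2.resize(im[110:330,190:370],(320,400),interpolation=cv2.INTER_CUBIC)
cv2.imwrite('pics/fin.png',cv2.convertScaleAbs(np.hstack([a,b]),alpha=1.6)[:,:,::-1])
E
```

```text
time_s: 18.6
ee_pos: [0.5037, -0.2008, 0.0151]
eef_rot: [-3.139, -0.001, 0.001]
ft_force: [-13.8, -0.9, 6.8]
gripper_width: 0.0263
finger_force: 60.1
time_s: 18.98
ee_pos: [0.5037, -0.2008, 0.015]
eef_rot: [-3.138, 0.0, 0.0]
ft_force: [-16.5, -1.0, 8.2]
gripper_width: 0.0261
finger_force: 60.3
red tool [[297.0, 207.0], [324.0, 207.0], [324.0, 224.0], [297.0, 224.0]] [[39.4, 5.6], [39.4, 15.8], [32.6, 16.1], [32.6, 5.7]]
red tool [[236.0, 207.0], [262.0, 207.0], [262.0, 224.0], [236.0, 224.0]] [[39.4, -17.4], [39.4, -7.6], [32.6, -7.7], [32.6, -17.7]]
[(1492, [347, 39, 43, 45], [368.1, 61.5]), (457, [264, 207, 34, 15], [280.9, 213.4])]
```

View pics/fin.png

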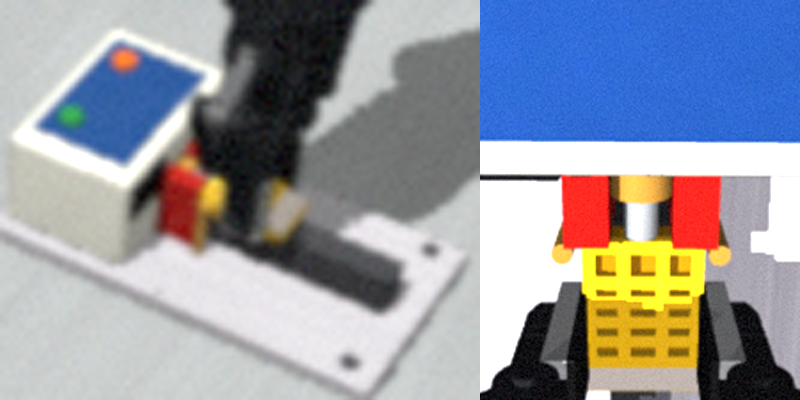

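The final picture shows the cassette between the two pins, its square end flush with both red stops, the fingers behind the pins and the cassette flat on the rail. The TCP stayed at 0.5037 (0.527 stop plane predicted) while force rose from 11 to 16.5 N, so it's seated. I'll hold briefly, check it's steady, and hand in.

```bash
python3 -m inch '[[0.003,0,0,0,0,0],[0.003,0,0,0,0,0],[0.003,0,0,0,0,0],[0.003,0,0,0,0,0],[0.003,0,0,0,0,0],[0.003,0,0,0,0,0]]' && python3 -c "
from rig import close_job
print(close_job())"
```

```text
time_s: 19.82
ee_pos: [0.5037, -0.2008, 0.015]
eef_rot: [-3.138, 0.001, 0.0]
ft_force: [-16.9, -0.8, 9.8]
gripper_width: 0.0262
finger_force: 60.4
the job is handed in; nothing more can be done
None
```

The job is handed in at 19.8 s: the yellow cassette is flat on the rail, square end against both red stops, still gripped and pushed with about 17 N; the first grasp closed above it without moving it, because the real fingertips sit about 23 mm farther back than stated.

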